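# Load a specimen into the bench scanner under a latched stop

### The arm

A 6-joint arm with a two-finger parallel gripper is mounted at the origin on a cart in front of the work surface, level with it; the furniture and walls round the work are solid. World frame = base frame: x ahead of the robot, y to its left, z up, the work surface at z = 0. Lengths are in m, angles in rad, forces in N, time in s.
With the tool pointing down it reaches from about 0.375 to 0.975 m from the base axis. Payload 3.8 kg.
Tool frame: the origin (TCP) lies midway between the tips of the shut fingers; the grasp point (between the pads) lies 19 mm behind it; z points along the fingers, y is the line along which they close (so a half turn about z gives the same grasp; the last joint's range is limited). The gripper opens to 85 mm and grips with 20 to 120 N. Pads are 22 mm wide; open, the fingers measure 114 mm over their backs; the gripper's body (76 mm by 85 mm) begins 54 mm behind the grasp point. The pads swing forward as they close: fully open they stand 13 mm farther back than shut.
Start: joints at [1.144, 0.264, 1.604, -0, 1.274, -0.037], TCP at [0.256, 0.624, 0.231] pointing down, gripper open.
Joint ranges: [-2.63, 2.63], [-0.94, 2.18], [0.31, 2.57], [-1.31, 4.45], [0, 2.66], [-2.55, 2.55]. Speed limits (rad/s): [2.57, 2.57, 3.14, 3.14, 3.14, 3.14].

### API

Orientations are given as a rotation vector (axis times angle).
In Python, from workcell import bot, cams gives the robot as it stands.
- The arm moves only by the tool play_rows, never from a script. Its argument "rows" is a list of rows, each a list of 2 entries, a list of its own where there are three numbers: the shift along the tool's x, y, z scaled (see below), then the turn, a rotation vector about the tool's x, y, z scaled (see below). A call has 1 to 20 rows; each row is the pose to reach, as a shift and turn from the pose commanded when the call began, along the tool's axes at that moment; what a row does not reach only later rows make up. The controller multiplies each number of a shift by 250 mm and each number of a turn by 45 degrees. A row lasts 1/12 s, in which the tool goes at most 41.7 mm and 7.16 degrees, less where a joint would pass 70% of its speed; a pose out of reach is approached as far as the arm can. A call with a number of a shift or a turn outside -1 to 1 is refused whole. A call with a gripper value outside its range is refused whole. "claw" is the opening, from -1 (shut) to 1 (fully open), set as the call begins (left out, the last holds). The fingers move at their own pace and stop on an object; "newtons" is the grip in N (left out, the last holds). Time passes only in rows, so rows that repeat a pose let the fingers close. It gives the time, the measured TCP pose, the force, the opening and the grip force at its end, in the units of the state.
- bot.read_state(): the state, without advancing time (a new reading comes with each control period).
- cams.read_camera(name): name is "side" or "top" or "wrist"; returns a dict with "image" (420x560x3 uint8, red, green, blue), "K" (3x3 intrinsics, pixels), "T" (4x4, takes a point from camera to world coordinates); the wrist camera has in their place "mount" (4x4, takes a point from camera to tool coordinates, whose origin is the TCP and whose axes are the flange's). Camera axes: x right, y down, z forward; pixel columns grow to the right and rows downward; lengths in m; the calibration is good to about 2 mm. The wrist camera is an equidistant fisheye: a pixel r from the principal point sees the ray r / f radians off the axis. A picture is of the moment at which its call begins: read the wrist's pose just before it. There is no depth.
- bot.finish_job(): hands the job in; it is judged then, once.
The state is a dict: "time": time; "q": joint angles; "joint_vel": joint speeds; "joint_torque": joint torques, N m; "tool_pos": TCP position; "tcp_rot": TCP orientation; "wrist_force": force on the tool from outside, world axes, zero at the start; "torque": the same for the moment, N m; "width": opening from 0.0 (shut) to 1.0 (fully open); "grip_force": force on a finger pad.
Only numpy, scipy, OpenCV 4.12 (cv2) and the standard library are available. Lean on these libraries where they do the work, as an engineer would, in place of code of your own. Each camera call takes 0.05 s, during which the arm holds its last target. There are 200 camera calls.

### The job

Before loading, make the bench scanner safe: push the mushroom stop button on the sloped box down until it stays down by itself and let go of it. With the stop latched, lay the round specimen mount flat in the scanner's open drawer and push the drawer fully shut; only then turn the mushroom head clockwise to reset it, so that it springs fully up again, and let go. Leave the jar and the dish on either side of the specimen where they stand.

Things in the scene. Friction and masses are not known exactly. Their poses are not given: they have to be found in the camera images.
- scanner: fixed white bench scanner, 100 deep x 136 wide x 150 high mm. Origin: on the worktop, middle of the foot of its front face; x points into the case (front looks along -x, to the robot), z up. A grey hood lip stands out 10 mm from the front over the drawer, underside 120 mm up: work in the drawer wants a tool leaning back to the robot. The drawer comes out along -x at the foot.
- tray (a joint): the scanner's drawer: how far it is open in m: 0 shut, 0.085 fully out; slides with about 1.5 N of friction and stays where left.
- tray_floor (a point): centre of the drawer's inner floor, on the floor, 10 mm above the worktop; axes as scanner. The inside measures 71 mm along x and 84 mm along y; side and back walls rise 14 mm above the floor, the front panel (8 mm thick, 118 mm wide) 18 mm.
- tray_pull (a point): middle of the front face of the drawer's pull bar: a steel bar 70 mm along y, 10 mm high and 6 mm thick, its front face 18 mm in front of the drawer's front panel, this point 17 mm above the worktop; axes as scanner. Push here along the scanner's +x to shut the drawer.
- station: fixed stop station: grey box 78 x 78 x 46 mm on a steel foot plate 110 x 90 mm, its face sloped 35 degrees from level and looking up and along its -x (towards the robot). Origin on the worktop under the centre of the sloped face, which is 85 mm up; z up.
- stop_top (a point): centre of the top of the black mushroom head, moves with it; z points out of the sloped face along the button's axis (35 degrees from vertical): press along -z. Head 40 mm across; its side, 9 mm of it straight, lies 2 to 16 mm below this point. This point is 28.5 mm off the sloped face when up, about 21.5 mm when latched.
- stop_button (a joint): how far the mushroom head is pushed in, in m: 0 up, 0.009 fully in. A return spring of 1.6 N rising to 5 N and a latch (about 2 N more) resist; pressed fully in (about 7 N) it latches and then stays at about 0.007 when let go.
- stop_knob (a joint): turn of the mushroom head in rad, clockwise seen from outside (about -z of stop_top), 0 to 0.9 at its stop; a weak spring slowly turns it back to 0 (1 to 2 s). Past about 0.6 the latch lets go and the return spring lifts the head, unless the grip holds it in: turn to about 0.85, then ease out or let go while turned.
- mount: loose light-grey specimen mount, a disc 25 mm across and 10 mm thick lying flat; 30 g or so. Origin: centre of its underside. A jar and a dish stand close by, one on each side.
- tall_jar: loose jar with a black lid, 40 mm across, 60 mm high; origin: centre of its underside. About 48 to 54 mm from the mount, centre to centre.
- dish: loose clear shallow petri dish, 57 mm across, 13 mm high; origin: centre of its underside. About 54 to 60 mm from the mount, centre to centre, on the side opposite the jar.

How it is judged:
By the outcome, as a careful person would: the job done as asked, in the order asked, and still so for the second after the job is handed in, with the robot touching nothing.
It also fails if it takes over 70 s, if anything falls off the work surface, if the arm or the gripper's body presses on something with over 40 N, if the wrist force passes 120 N, or if a joint passes its speed limit or range.

## Working session

There is one attempt and no reset: what is moved stays moved. The work goes in short steps, Python scripts to look and compute and a tool call to move; the robot and the scene stay as the last step left them, time stands still between calls to the robot, and variables do not carry over. Pictures are saved under pics/ and viewed, at most 10 in all, crops included, and the job is handed in when it is done.

Besides the shell and the picture viewer there is one more tool, called in YAML: its name, and indented under it one key for each argument. play_rows: Moves the arm, as the interface text tells. Its arguments: {"type":"object","properties":{"rows":{"type":"array","items":{"type":"array"}},"claw":{"type":"number"},"newtons":{"type":"number"}},"required":["rows"]}

```bash
mkdir -p pics; ls; python3 - <<'E'
from workcell import bot,cams
import cv2,numpy as np
s=bot.read_state();print({k:np.round(v,4).tolist() for k,v in s.items()})
for n in("side","top","wrist"):
    c=cams.read_camera(n);cv2.imwrite(f"pics/{n}0.png",c["image"][:,:,::-1]);print(n,c["K"].round(1).tolist(),np.round(c.get("T",c.get("mount")),4).tolist())
E
```

```text
pics
{'time': 0.0, 'q': [1.1441, 0.2647, 1.6054, -0.0, 1.2737, -0.0369], 'joint_vel': [0.0023, -0.0005, -0.001, -0.0001, -0.001, 0.0002], 'joint_torque': [-0.0006, -51.513, -36.7301, 0.0002, 0.0131, 0.0], 'tool_pos': [0.2562, 0.6237, 0.23], 'tcp_rot': [-0.6083, -3.0816, 0.0034], 'wrist_force': [0.1854, 0.3114, 0.7097], 'torque': [-0.0081, -0.0495, -0.0393], 'grip_force': 0.0, 'width': 0.9986}
side [[390.8, 0.0, 274.5], [0.0, 390.8, 209.1], [0.0, 0.0, 1.0]] [[0.9707, -0.1734, 0.1665, 0.3524], [-0.2403, -0.7095, 0.6625, -0.6078], [0.0033, -0.6831, -0.7303, 0.8281], [0.0, 0.0, 0.0, 1.0]]
top [[542.4, 0.0, 284.5], [0.0, 542.4, 211.6], [0.0, 0.0, 1.0]] [[-0.1068, -0.9694, 0.2211, 0.2774], [-0.9943, 0.105, -0.0198, 0.0446], [-0.0041, -0.222, -0.975, 1.2065], [0.0, 0.0, 0.0, 1.0]]
wrist [[325.2, 0.0, 280.8], [0.0, 325.2, 215.5], [0.0, 0.0, 1.0]] [[-0.0001, -0.9489, -0.3154, 0.0801], [1.0, 0.0, -0.0005, -0.0011], [0.0005, -0.3154, 0.9489, -0.1424], [0.0, 0.0, 0.0, 1.0]]
```

View pics/top0.png

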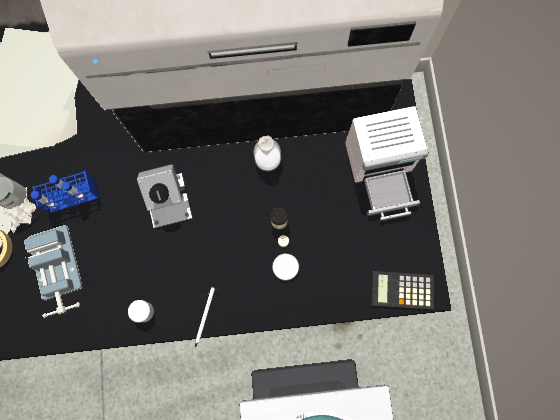

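View pics/side0.png

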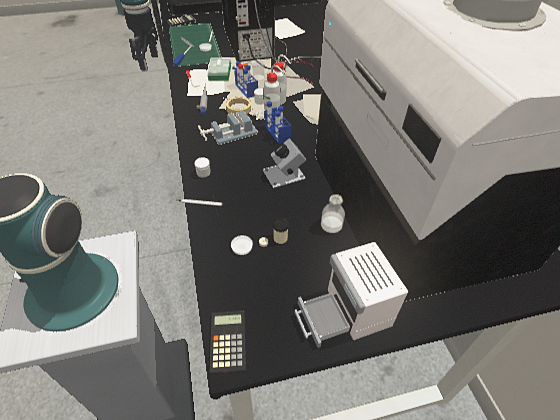

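The top view shows the station at (163,195), with its black mushroom at (159,193). The mount is at (283,241), between the jar (279,215) and the dish (285,267). The scanner is at (388,145), with its open drawer at (390,192) and pull bar at (396,214). The side view agrees with this.

```bash
cat > h.py <<'E'
import numpy as np,cv2
from scipy.spatial.transform import Rotation as R
from workcell import bot,cams
def ray(c,u,v):
    d=np.linalg.inv(c["K"])@[u,v,1]; T=np.array(c["T"]); return T[:3,3],T[:3,:3]@d
def plane(c,u,v,z):
    o,d=ray(c,u,v); return o+d*(z-o[2])/d[2]
def tri(ca,a,cb,b):
    o1,d1=ray(ca,*a);o2,d2=ray(cb,*b)
    A=np.stack([d1,-d2],1);t=np.linalg.lstsq(A,o2-o1,rcond=None)[0]
    p,q=o1+d1*t[0],o2+d2*t[1];return (p+q)/2,np.linalg.norm(p-q)
def proj(c,p):
    T=np.array(c["T"]);x=T[:3,:3].T@(np.asarray(p)-T[:3,3]);x=c["K"]@x;return x[:2]/x[2]
def wrist_ray(c,s,u,v):
    K=c["K"];a=np.array([u-K[0,2],v-K[1,2]]);r=np.hypot(*a);t=r/K[0,0]
    d=np.r_[a/max(r,1e-9)*np.sin(t),np.cos(t)];M=np.array(c["mount"]);Rw=R.from_rotvec(s["tcp_rot"]).as_matrix()
    return np.array(s["tool_pos"])+Rw@M[:3,3],Rw@M[:3,:3]@d
def wplane(c,s,u,v,z):
    o,d=wrist_ray(c,s,u,v);return o+d*(z-o[2])/d[2]
def wproj(c,s,p):
    M=np.array(c["mount"]);Rw=R.from_rotvec(s["tcp_rot"]).as_matrix()
    x=M[:3,:3].T@(Rw.T@(np.asarray(p)-s["tool_pos"])-M[:3,3]);t=np.arctan2(np.hypot(x[0],x[1]),x[2])
    K=c["K"];return K[:2,2]+K[0,0]*t*x[:2]/np.hypot(x[0],x[1])
def move(p,Rm,s=None,P0=None,R0=None):
    """shift, turn in units, from commanded pose P0,R0 (default measured)"""
    s=s or bot.read_state()
    P0=np.array(s["tool_pos"]) if P0 is None else np.array(P0); R0=R.from_rotvec(s["tcp_rot"]).as_matrix() if R0 is None else R0
    sh=R0.T@(np.array(p)-P0)/.25; tu=R.from_matrix(R0.T@Rm).as_rotvec()/np.radians(45)
    return sh.round(3).tolist(),tu.round(3).tolist()
E
python3 - <<'E'
from h import *
im=cv2.imread("pics/top0.png");sd=cv2.imread("pics/side0.png")
def cr(i,u,v,w,h,W,H): return cv2.resize(i[v:v+h,u:u+w],(W,H),interpolation=cv2.INTER_CUBIC)
a=np.hstack([cr(im,130,155,70,80,262,300),cr(im,345,105,85,120,213,300),cr(im,260,200,50,85,176,300)])
b=np.hstack([cr(sd,255,130,60,60,300,300),cr(sd,290,235,120,115,313,300),])
b=np.hstack([b,np.zeros((300,a.shape[1]-b.shape[1],3),np.uint8)])
cv2.imwrite("pics/comp.png",np.vstack([a,b]))
ct=cams.read_camera("top")
for n,p,z in(("mount",(283.5,241),.01),("jar",(279,211),.06),("dish",(285.5,267),.013),("stop",(159,193),.108)):print(n,plane(ct,*p,z).round(4))
E
```

```text
mount [0.482  0.0299 0.01  ]
jar [0.54   0.0332 0.06  ]
dish [0.4233 0.0317 0.013 ]
stop [0.5946 0.2796 0.108 ]
```

View pics/comp.png

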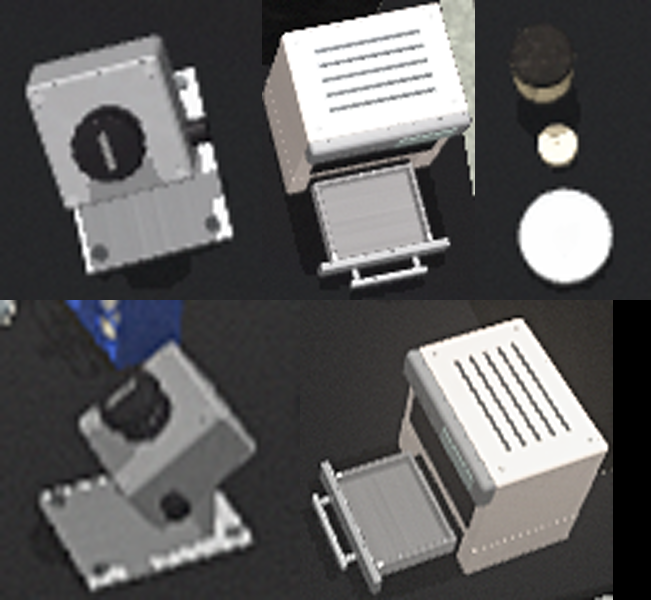

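The enlarged crops show the station's foot plate corners, the round mushroom head, the drawer's front panel and pull bar, and the mount between the jar and the dish. I'll compute poses from these points.

```bash
python3 - <<'E'
from h import *
ct=cams.read_camera("top");cs=cams.read_camera("side")
T=lambda x,y,ox,oy,s,x0=0,y0=0:((x-x0)/s+ox,(y-y0)/s+oy)
print("foot",[plane(ct,*T(x,y,130,155,3.745),.006).round(4).tolist() for x,y in((90,272),(231,238),(192,68))])
print("foot side",[plane(cs,*T(x,y,255,130,5,0,300),.006).round(4).tolist() for x,y in((40,493),(93,588),(250,540))])
print("stop tri",tri(ct,T(109,144,130,155,3.745),cs,T(138,403,255,130,5,0,300)))
S=lambda x,y:T(x,y,345,105,2.505,262,0)
V=lambda x,y:T(x,y,290,235,2.608,300,300)
for n,p,z in(("barL",(351,285),.022),("barR",(426,270),.022),("panL",(321,270),.028),("panR",(449,241),.028),
 ("inBL",(316,184),.024),("inBR",(408,165),.024),("hoodL",(308,160),.12),("topBL",(281,37),.15),("topBR",(437,5),.15)):print(n,plane(ct,*S(*p),z).round(4))
for n,p,z in(("barL",(318,497),.022),("barR",(347,566),.022),("panL",(326,464),.028),("panR",(373,584),.028)):print("s",n,plane(cs,*V(*p),z).round(4))
E
```

```text
foot [[0.5445, 0.3171, 0.006], [0.5563, 0.2311, 0.006], [0.6659, 0.2476, 0.006]]
foot side [[0.5465, 0.3183, 0.006], [0.5585, 0.2254, 0.006], [0.6638, 0.2441, 0.006]]
stop tri (array([0.59852028, 0.28199081, 0.09610385]), np.float64(0.0028540374644106456))
barL [ 0.5067 -0.1906  0.022 ]
barR [ 0.513  -0.2591  0.022 ]
panL [ 0.5219 -0.1649  0.028 ]
panR [ 0.5358 -0.2822  0.028 ]
inBL [ 0.6022 -0.1724  0.024 ]
inBR [ 0.6109 -0.2578  0.024 ]
hoodL [ 0.5972 -0.151   0.12  ]
topBL [ 0.6963 -0.1382  0.15  ]
topBR [ 0.7104 -0.2711  0.15  ]
s barL [ 0.5097 -0.1951  0.022 ]
s barR [ 0.5155 -0.2614  0.022 ]
s panL [ 0.5243 -0.1688  0.028 ]
s panR [ 0.5302 -0.2837  0.028 ]
```

```bash
cat >> h.py <<'E'
def ori(t,psi):
    t,p=np.radians([t,psi]);z=np.array([np.sin(t)*np.cos(p),np.sin(t)*np.sin(p),-np.cos(t)]);y=np.array([-np.sin(p),np.cos(p),0])
    return np.stack([np.cross(y,z),y,z],1)
E
python3 - <<'E'
from h import *
Rm=ori(35,8.4);n=-Rm[:,2];st=np.array([.5946,.2796,.108]);P=st+.09*n
s=bot.read_state();print(P);p0=np.array(s["tool_pos"])
R0=R.from_rotvec(s["tcp_rot"]);rel=R0.inv()*R.from_matrix(Rm)
mid=R0*R.from_rotvec(rel.as_rotvec()*.5)
print(move((p0+P)/2+[0,0,.03],mid.as_matrix()),move(P,Rm,P0=(p0+P)/2+[0,0,.03],R0=mid.as_matrix()))
E
```

```text
[0.5435319  0.27205892 0.18172368]
([-0.799, -0.433, -0.022], [-0.105, -0.38, -0.331]) ([-0.567, -0.638, 0.38], [-0.105, -0.38, -0.331])
```

play_rows:
  rows:
    - [[-0.8,-0.43,-0.02],[-0.105,-0.38,-0.33]]
    - [[-0.8,-0.43,-0.02],[-0.105,-0.38,-0.33]]
    - [[-0.8,-0.43,-0.02],[-0.105,-0.38,-0.33]]
    - [[-0.8,-0.43,-0.02],[-0.105,-0.38,-0.33]]
    - [[-0.8,-0.43,-0.02],[-0.105,-0.38,-0.33]]
    - [[-0.8,-0.43,-0.02],[-0.105,-0.38,-0.33]]
    - [[-0.8,-0.43,-0.02],[-0.105,-0.38,-0.33]]
    - [[-0.8,-0.43,-0.02],[-0.105,-0.38,-0.33]]

```text
time: 0.97
tool_pos: [0.4012, 0.4482, 0.2366]
tcp_rot: [0.186, 2.827, 0.034]
wrist_force: [0.4, -0.1, 0.9]
width: 0.997
grip_force: 0.0
```

play_rows:
  rows:
    - [[-0.57,-0.64,0.38],[-0.105,-0.38,-0.33]]
    - [[-0.57,-0.64,0.38],[-0.105,-0.38,-0.33]]
    - [[-0.57,-0.64,0.38],[-0.105,-0.38,-0.33]]
    - [[-0.57,-0.64,0.38],[-0.105,-0.38,-0.33]]
    - [[-0.57,-0.64,0.38],[-0.105,-0.38,-0.33]]
    - [[-0.57,-0.64,0.38],[-0.105,-0.38,-0.33]]
    - [[-0.57,-0.64,0.38],[-0.105,-0.38,-0.33]]
    - [[-0.57,-0.64,0.38],[-0.105,-0.38,-0.33]]
    - [[-0.57,-0.64,0.38],[-0.105,-0.38,-0.33]]
    - [[-0.57,-0.64,0.38],[-0.105,-0.38,-0.33]]

```text
time: 1.8
tool_pos: [0.5445, 0.274, 0.1825]
tcp_rot: [-0.186, 2.523, 0.061]
wrist_force: [-1.3, -0.1, -0.3]
width: 1.0
grip_force: 0.0
```

```bash
python3 - <<'E'
from h import *
s=bot.read_state();c=cams.read_camera("wrist")
print(np.round(s["q"],3),s["tool_pos"],s["wrist_force"]); print(move([.5435,.2721,.1817],ori(35,8.4),s))
print("stop expected px",wproj(c,s,[.5946,.2796,.108]))
np.save("w1.npy",c["image"]);cv2.imwrite("pics/w1.png",c["image"][:,:,::-1])
E
```

```text
[ 0.554 -0.12   2.232 -0.486  0.505 -0.798] [0.5445441  0.27402593 0.18254067] [-1.30153153 -0.06875333 -0.27042596]
([0.006, -0.007, -0.0], [0.003, 0.002, -0.0])
stop expected px [280.20776045 218.19847214]
```

View pics/w1.png

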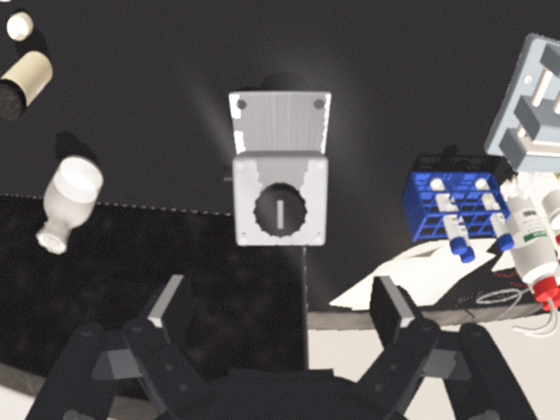

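The wrist view shows the station square to the tool. The mushroom head is centred near (281,211), about 7 px from the expected spot. I'll refine with a circle fit.

```bash
python3 - <<'E'
from h import *
s=bot.read_state();c=cams.read_camera("wrist");g=cv2.cvtColor(c["image"],cv2.COLOR_RGB2GRAY)
x0,y0=238,160;m=(g[y0:242,x0:324]<60).astype(np.uint8)
ct,_=cv2.findContours(m,0,1);k=max(ct,key=cv2.contourArea)
bx=cv2.boundingRect(k);print(bx[0]+x0,bx[1]+y0,bx[2:],cv2.minEnclosingCircle(k))
Rm=ori(35,8.4);n=-Rm[:,2]
def on(u,v,p): 
    o,d=wrist_ray(c,s,u,v);return o+d*((p-o)@n)/(d@n)
st=np.array([.5946,.2796,.108]); 
(cx,cy),r=cv2.minEnclosingCircle(k)
# white slot on head
sl=(g[195:230,270:292]>90);ys,xs=np.nonzero(sl);sc=(xs.mean()+270,ys.mean()+195);print("slot",sc,len(xs),ys.min()+195,ys.max()+195)
for nm,p in(("circle",(cx+x0,cy+y0)),("slot",sc),("bbox mid",(bx[0]+x0+bx[2]/2,bx[1]+y0+bx[3]/2))):
    q=on(*p,st);print(nm,p,q,"tool xy off (mm)",(Rm.T@(q-st)*1e3).round(1))
# face edges
fc=st-.0285*n
for u,v in((233.5,245),(326.5,245),(234,156),(328,154)):print("face",(Rm.T@(on(u,v,fc)-fc)*1e3).round(1))
E
```

```text
269 184 (37, 42) ((46.0, 46.0), 24.207536697387695)
slot (np.float64(279.5378151260504), np.float64(214.5924369747899)) 238 200 229
circle (284.0, 206.0) [0.5863785  0.28134744 0.10248375] tool xy off (mm) [9.6 2.9 0. ]
slot (np.float64(279.5378151260504), np.float64(214.5924369747899)) [0.59233417 0.27885819 0.10635459] tool xy off (mm) [ 2.9 -0.4 -0. ]
bbox mid (287.5, 205.0) [0.58536686 0.28383165 0.10203709] tool xy off (mm) [10.4  5.5  0. ]
face [-34.7 -41.    0. ]
face [-34.8  40.8   0. ]
face [ 43.4 -37.3  -0. ]
face [45.1 38.8  0. ]
```

```bash
python3 - <<'E'
from h import *
Rm=ori(35,8.4);n=-Rm[:,2];st=np.array([.593,.2795,.1065])
s=bot.read_state()
for d in(.005,0,-.009,-.0105):print(d,move(st+d*n,Rm,s))
E
```

```text
0.005 ([0.015, -0.007, 0.341], [0.003, 0.002, 0.0])
0 ([0.015, -0.007, 0.361], [0.003, 0.002, 0.0])
-0.009 ([0.015, -0.007, 0.397], [0.003, 0.002, 0.0])
-0.0105 ([0.015, -0.007, 0.403], [0.003, 0.002, 0.0])
```

play_rows:
  claw: -1
  newtons: 30
  rows:
    - [[0.015,-0.005,0.1],[0,0,0]]
    - [[0.015,-0.005,0.2],[0,0,0]]
    - [[0.015,-0.005,0.2],[0,0,0]]
    - [[0.015,-0.005,0.2],[0,0,0]]
    - [[0.015,-0.005,0.2],[0,0,0]]
    - [[0.015,-0.005,0.2],[0,0,0]]
    - [[0.015,-0.005,0.2],[0,0,0]]
    - [[0.015,-0.005,0.2],[0,0,0]]
    - [[0.015,-0.005,0.25],[0,0,0]]
    - [[0.015,-0.005,0.3],[0,0,0]]
    - [[0.015,-0.005,0.34],[0,0,0]]
    - [[0.015,-0.005,0.36],[0,0,0]]
    - [[0.015,-0.005,0.37],[0,0,0]]
    - [[0.015,-0.005,0.38],[0,0,0]]
    - [[0.015,-0.005,0.38],[0,0,0]]

```text
time: 3.15
tool_pos: [0.5961, 0.2787, 0.1022]
tcp_rot: [-0.184, 2.523, 0.06]
wrist_force: [-2.9, 0.1, 2.1]
width: 0.004
grip_force: 1.8
```

play_rows:
  rows:
    - [[0,0,0.01],[0,0,0]]
    - [[0,0,0.015],[0,0,0]]
    - [[0,0,0.02],[0,0,0]]
    - [[0,0,0.02],[0,0,0]]

```text
time: 3.48
tool_pos: [0.5974, 0.279, 0.1012]
tcp_rot: [-0.182, 2.522, 0.059]
wrist_force: [-38.9, -6.7, 37.3]
width: 0.003
grip_force: 26.6
```

play_rows:
  rows:
    - [[0,0,-0.02],[0,0,0]]
    - [[0,0,-0.06],[0,0,0]]
    - [[0,0,-0.12],[0,0,0]]
    - [[0,0,-0.24],[0,0,0]]
    - [[0,0,-0.36],[0,0,0]]
    - [[0,0,-0.38],[0,0,0]]
    - [[0,0,-0.38],[0,0,0]]

```text
time: 4.07
tool_pos: [0.5453, 0.2718, 0.1787]
tcp_rot: [-0.183, 2.519, 0.063]
wrist_force: [0.6, -0.4, 0.2]
width: -0.002
grip_force: 0.0
```

```bash
python3 - <<'E'
from h import *
s=bot.read_state();c=cams.read_camera("wrist");print(s["tool_pos"],s["wrist_force"],np.round(s["q"],2))
a=np.load("w1.npy")[140:260,220:340];b=c["image"][140:260,220:340]
cv2.imwrite("pics/w2.png",cv2.resize(np.hstack([a,b]),(800,400),interpolation=cv2.INTER_CUBIC)[:,:,::-1])
E
```

```text
[0.54531627 0.2717626  0.17872686] [ 0.61282356 -0.43178058  0.16722317] [ 0.55 -0.12  2.24 -0.5   0.49 -0.79]
```

View pics/w2.png

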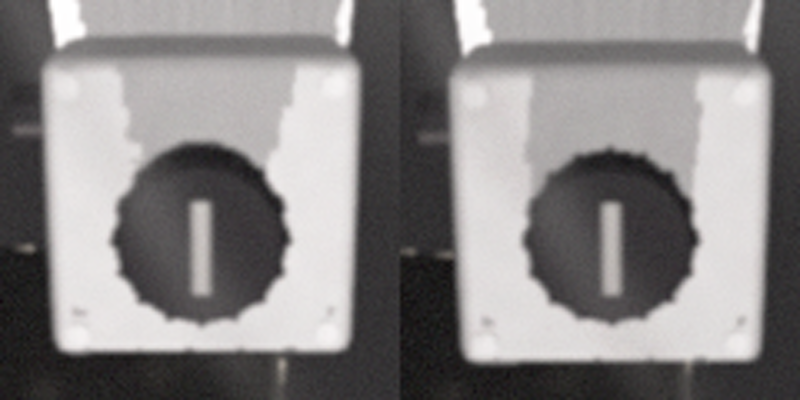

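The crops show the head centred at about (610,240) and visibly deeper after the press: the gap to the box edge grew from 27 to 36 px. The stop is latched, so next is the mount.

```bash
python3 - <<'E'
from h import *
Rm=ori(18,6);m=np.array([.482,.030,.006]);P=m-.12*Rm[:,2]
print(P,move(P+[0,0,.0],Rm))
E
```

```text
[0.4451211  0.02612387 0.12012678] ([0.57, -0.913, -0.126], [0.026, 0.382, 0.046])
```

play_rows:
  claw: 0.3
  rows:
    - [[0.1,-0.05,-0.15],[0,0,0]]
    - [[0.2,-0.2,-0.25],[0,0.1,0]]
    - [[0.57,-0.91,-0.126],[0.026,0.38,0.046]]
    - [[0.57,-0.91,-0.126],[0.026,0.38,0.046]]
    - [[0.57,-0.91,-0.126],[0.026,0.38,0.046]]
    - [[0.57,-0.91,-0.126],[0.026,0.38,0.046]]
    - [[0.57,-0.91,-0.126],[0.026,0.38,0.046]]
    - [[0.57,-0.91,-0.126],[0.026,0.38,0.046]]
    - [[0.57,-0.91,-0.126],[0.026,0.38,0.046]]
    - [[0.57,-0.91,-0.126],[0.026,0.38,0.046]]
    - [[0.57,-0.91,-0.126],[0.026,0.38,0.046]]
    - [[0.57,-0.91,-0.126],[0.026,0.38,0.046]]

```text
time: 5.12
tool_pos: [0.4453, 0.0273, 0.1197]
tcp_rot: [-0.15, 2.824, 0.022]
wrist_force: [0.7, 0.1, -0.5]
width: 0.648
grip_force: 0.0
```

```bash
python3 - <<'E'
from h import *
s=bot.read_state();c=cams.read_camera("wrist");print(s["tool_pos"],s["width"],np.round(s["q"],2))
print("mount exp",wproj(c,s,[.482,.03,.01]),"target resid",move([.445,.026,.120],ori(18,6),s))
g=cv2.cvtColor(c["image"],cv2.COLOR_RGB2GRAY);m=(g>120).astype(np.uint8)
n,l,st,ce=cv2.connectedComponentsWithStats(m)
for i in range(1,n):
    if st[i,4]>150: print(st[i].tolist(),ce[i].round(1),wplane(c,s,*ce[i],.01).round(4))
cv2.imwrite("pics/w3.png",c["image"][:,:,::-1])
E
```

```text
[0.44527945 0.02725122 0.11970971] 0.6476857504780055 [-0.03 -0.29  2.4   0.06  0.72 -1.74]
mount exp [281.42924484 211.19458711] target resid ([0.001, -0.005, -0.002], [-0.001, 0.0, 0.002])
[454, 0, 106, 147, 3893] [522.4  43.8] [0.3042 0.1968 0.01  ]
[0, 19, 7, 72, 461] [ 2.8 53.6] [ 0.3455 -0.2164  0.01  ]
[25, 19, 21, 76, 1449] [34.6 56. ] [ 0.3527 -0.1783  0.01  ]
[231, 87, 121, 137, 8031] [292.7 149.4] [0.4251 0.0323 0.01  ]
[0, 213, 132, 207, 13795] [ 47.4 305.7] [ 0.6811 -0.2845  0.01  ]
[257, 232, 44, 47, 1579] [278.9 254.6] [0.5315 0.033  0.01  ]
[192, 267, 26, 49, 483] [204.2 290.7] [ 0.5936 -0.0404  0.01  ]
[345, 267, 26, 49, 488] [357.6 291. ] [0.5767 0.1214 0.01  ]
[432, 269, 76, 52, 2426] [467.8 293.8] [0.5798 0.2688 0.01  ]
[461, 320, 99, 71, 2502] [510.7 351.3] [0.749  0.4818 0.01  ]
[250, 323, 51, 52, 2292] [275.4 348.7] [0.7027 0.0458 0.01  ]
[527, 386, 33, 34, 859] [545.7 404.9] [1.2962 1.1651 0.01  ]
```

View pics/w3.png

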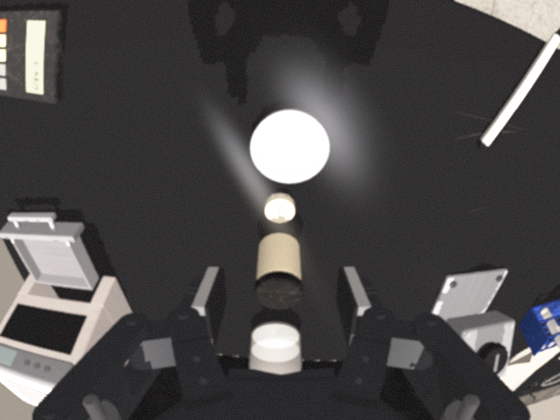

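The view shows the mount at (280,208), the dish at (290,147), the jar at (279,270), and the scanner drawer at left. I'll grasp with the same tilt that I'll place it with.

```bash
python3 - <<'E'
from h import *
s=bot.read_state();Rm=ori(18,6);G=np.array([.484,.029,.004])
print(move(G-.04*Rm[:,2],Rm,s,P0=[.445,.026,.1201],R0=Rm),move(G,Rm,s),move(G,Rm,s,P0=[.445,.026,.1201],R0=Rm))
E
```

```text
([-0.005, -0.004, 0.33], [0.0, 0.0, 0.0]) ([-0.004, -0.01, 0.489], [-0.001, 0.0, 0.003]) ([-0.005, -0.004, 0.49], [0.0, 0.0, 0.0])
```

play_rows:
  rows:
    - [[-0.005,-0.008,0.15],[0,0,0]]
    - [[-0.005,-0.008,0.3],[0,0,0]]
    - [[-0.005,-0.008,0.4],[0,0,0]]
    - [[-0.005,-0.008,0.46],[0,0,0]]
    - [[-0.005,-0.008,0.485],[0,0,0]]
    - [[-0.005,-0.008,0.485],[0,0,0]]
    - [[-0.005,-0.008,0.485],[0,0,0]]

```text
time: 5.75
tool_pos: [0.4836, 0.0291, 0.0049]
tcp_rot: [-0.15, 2.824, 0.022]
wrist_force: [0.5, -0.6, 0.6]
width: 0.649
grip_force: 0.0
```

play_rows:
  claw: -1
  newtons: 25
  rows:
    - [[0,0,0],[0,0,0]]
    - [[0,0,0],[0,0,0]]
    - [[0,0,0],[0,0,0]]
    - [[0,0,0],[0,0,0]]
    - [[0,0,0],[0,0,0]]
    - [[0,0,0],[0,0,0]]
    - [[0,0,0],[0,0,0]]
    - [[0,0,0],[0,0,0]]

```text
time: 6.42
tool_pos: [0.4841, 0.0283, 0.006]
tcp_rot: [-0.148, 2.822, 0.022]
wrist_force: [-3.2, 1.5, 5.8]
width: 0.264
grip_force: 24.2
```

play_rows:
  rows:
    - [[-0.02,0,-0.06],[0,0,0]]
    - [[-0.06,0,-0.19],[0,0,0]]
    - [[-0.12,0,-0.38],[0,0,0]]
    - [[-0.12,0,-0.38],[0,0,0]]
    - [[-0.12,0,-0.38],[0,0,0]]

```text
time: 6.83
tool_pos: [0.4864, 0.0281, 0.1099]
tcp_rot: [-0.147, 2.813, 0.021]
wrist_force: [0.6, -0.0, -0.1]
width: 0.262
grip_force: 24.6
```

```bash
python3 - <<'E'
from h import *
s=bot.read_state();c=cams.read_camera("wrist");print(s["tool_pos"],s["width"],s["grip_force"])
im=c["image"];cv2.imwrite("pics/w4.png",im[:,:,::-1])
Rm=ori(18,6);x=np.array([np.cos(np.radians(6)),np.sin(np.radians(6)),0])
tray=np.array([.572,-.2195,.010])
for nm,p in(("tray",tray),):print(nm,wproj(c,s,p))
tgt=tray-.006*x+.004*x+[0,0,.0]; P=tgt+[0,0,.09-.01]
print(P,move(P,Rm,s))
E
```

```text
[0.48643358 0.02809962 0.10987982] 0.2622916305965395 24.586617350578308
tray [ 39.86804378 233.33142631]
[ 0.57001096 -0.21970906  0.09      ] ([-0.191, -1.02, 0.151], [-0.003, 0.013, 0.0])
```

View pics/w4.png

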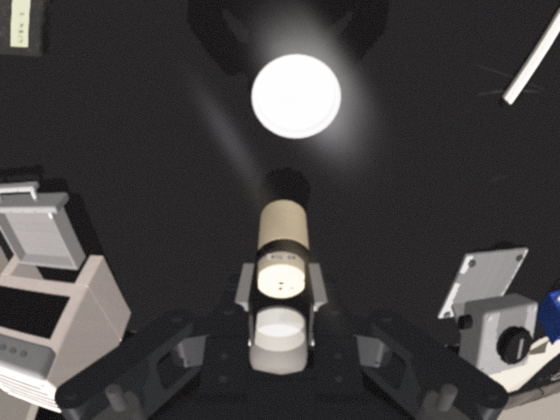

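The mount is held between the pads at (281,280), and the jar (282,225) and dish (296,97) are undisturbed. Next I move over the drawer.

play_rows:
  rows:
    - [[-0.05,-0.15,0.02],[0,0,0]]
    - [[-0.05,-0.3,0.02],[0,0,0]]
    - [[-0.05,-0.45,0.02],[0,0,0]]
    - [[-0.1,-0.6,0.05],[0,0,0]]
    - [[-0.12,-0.75,0.05],[0,0,0]]
    - [[-0.12,-0.9,0.05],[0,0,0]]
    - [[-0.12,-1.0,0.05],[0,0.013,0]]
    - [[-0.12,-1.0,0.05],[0,0.013,0]]
    - [[-0.12,-1.0,0.05],[0,0.013,0]]
    - [[-0.12,-1.0,0.05],[0,0.013,0]]
    - [[-0.12,-1.0,0.05],[0,0.013,0]]

```text
time: 7.8
tool_pos: [0.5392, -0.2152, 0.0999]
tcp_rot: [-0.15, 2.837, 0.024]
wrist_force: [-0.5, 0.0, 0.2]
width: 0.266
grip_force: 24.7
```

```bash
python3 - <<'E'
from h import *
s=bot.read_state();c=cams.read_camera("wrist");print(s["tool_pos"],s["tcp_rot"],np.round(s["q"],2),s["width"],s["grip_force"])
im=c["image"];cv2.imwrite("pics/w5.png",im[:,:,::-1])
X=np.array([np.cos(np.radians(6)),np.sin(np.radians(6)),0]);Y=np.array([-X[1],X[0],0])
tray=np.array([.572,-.2195,.010])
for a,b,z,n in((0,0,0,"c"),(-35.5,-42,18,"FR in"),(-35.5,42,18,"FL in"),(35.5,42,14,"BL"),(-61.5,35,12,"barL"),(-61.5,-35,12,"barR"),(-43.5,59,18,"panL"),(-43.5,-59,18,"panR")):
    print(n,wproj(c,s,tray+a/1e3*X+b/1e3*Y+[0,0,z/1e3]).round(0))
E
```

```text
[ 0.53922364 -0.21518951  0.09994924] [-0.14969638  2.83709012  0.02419475] [-0.53  0.06  2.13  0.27  0.72 -2.39] 0.2659867205418935 24.655602872371674
c [273. 223.]
FR in [210. 197.]
FL in [334. 197.]
BL [325. 268.]
barL [325. 158.]
barR [217. 158.]
panL [360. 187.]
panR [184. 187.]
```

View pics/w5.png

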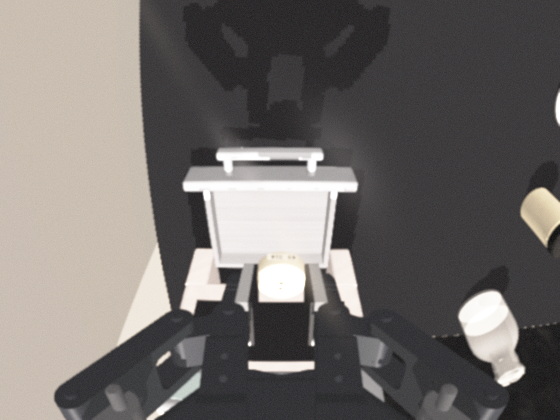

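The drawer is straight below the tool: panel from (185,180) to (357,180), bar at (270,154). It sits about 4 mm nearer the robot than I estimated. The mount is still held at (282,277).

```bash
python3 - <<'E'
from h import *
s=bot.read_state();Rm=ori(18,6);Rg=R.from_rotvec([-.148,2.822,.022]).as_matrix()
for z in(.06,.025,.0165):print(z,move([.570,-.2195,z],Rg,s))
E
```

```text
0.06 ([-0.066, -0.03, 0.19], [0.003, -0.018, 0.001])
0.025 ([-0.024, -0.03, 0.323], [0.003, -0.018, 0.001])
0.0165 ([-0.014, -0.03, 0.356], [0.003, -0.018, 0.001])
```

play_rows:
  rows:
    - [[-0.066,-0.03,0.1],[0.003,-0.018,0]]
    - [[-0.066,-0.03,0.19],[0.003,-0.018,0]]
    - [[-0.045,-0.03,0.26],[0.003,-0.018,0]]
    - [[-0.024,-0.03,0.323],[0.003,-0.018,0]]
    - [[-0.018,-0.03,0.343],[0.003,-0.018,0]]
    - [[-0.014,-0.03,0.356],[0.003,-0.018,0]]
    - [[-0.014,-0.03,0.356],[0.003,-0.018,0]]
    - [[-0.014,-0.03,0.356],[0.003,-0.018,0]]

```text
time: 8.52
tool_pos: [0.5718, -0.2213, 0.0188]
tcp_rot: [-0.148, 2.819, 0.018]
wrist_force: [0.5, -0.6, -0.3]
width: 0.267
grip_force: 24.7
```

play_rows:
  rows:
    - [[0.002,0,0.005],[0,0,0]]
    - [[0.003,0,0.009],[0,0,0]]
    - [[0.003,0,0.01],[0,0,0]]
    - [[0.003,0,0.01],[0,0,0]]

```text
time: 8.85
tool_pos: [0.5719, -0.2218, 0.0161]
tcp_rot: [-0.147, 2.819, 0.018]
wrist_force: [-1.2, -0.3, 3.2]
width: 0.266
grip_force: 25.0
```

Light contact with the floor. Releasing gently, then retreating along the tool axis.

play_rows:
  claw: -0.15
  rows:
    - [[0,0,0],[0,0,0]]
    - [[0,0,0],[0,0,0]]
    - [[0,0,0],[0,0,0]]
    - [[0,0,0],[0,0,0]]
    - [[0,0,0],[0,0,0]]
    - [[-0.005,0,-0.03],[0,0,0]]
    - [[-0.01,0,-0.1],[0,0,0]]
    - [[-0.01,0,-0.2],[0,0,0]]
    - [[-0.01,0,-0.36],[0,0,0]]
    - [[-0.01,0,-0.42],[0,0,0]]
    - [[-0.01,0,-0.42],[0,0,0]]

```text
time: 9.77
tool_pos: [0.5434, -0.2263, 0.1217]
tcp_rot: [-0.147, 2.813, 0.011]
wrist_force: [0.5, -1.2, 0.7]
width: 0.424
grip_force: 0.0
```

```bash
python3 - <<'E'
from h import *
s=bot.read_state();c=cams.read_camera("wrist");print(s["tool_pos"],s["tcp_rot"],np.round(s["q"],2),s["width"])
im=c["image"];cv2.imwrite("pics/w6.png",cv2.resize(im[120:330,150:400],(750,630*750//750))[:600,:,::-1])
# push pose: bar front at approx
Rm=ori(30,6);X=np.array([np.cos(np.radians(6)),np.sin(np.radians(6)),0])
bar=np.array([.5685,-.2195,.017])-.0615*X+[0,0,0];print("bar",bar)
P=bar-.0095*X-.03*X;P[2]=.0125
print("pre",P,move(P+[0,0,.08],Rm,s),"then push 30+",[move(P+d*X,Rm,s,P0=P+[0,0,.08],R0=Rm) for d in (0,.03,.115)])
E
```

```text
[ 0.54335132 -0.22628866  0.12167314] [-0.1472019   2.8128216   0.01106784] [-0.55  0.04  2.11  0.28  0.74 -2.41] 0.4236705555425129
bar [ 0.5073369 -0.2259285  0.017    ]
pre [ 0.46805329 -0.23005737  0.0125    ] ([0.323, 0.017, 0.014], [-0.011, -0.253, 0.003]) then push 30+ [([0.16, 0.0, 0.277], [0.0, 0.0, 0.0]), ([0.056, 0.0, 0.337], [0.0, 0.0, 0.0]), ([-0.238, 0.0, 0.507], [0.0, 0.0, 0.0])]
```

View pics/w6.png

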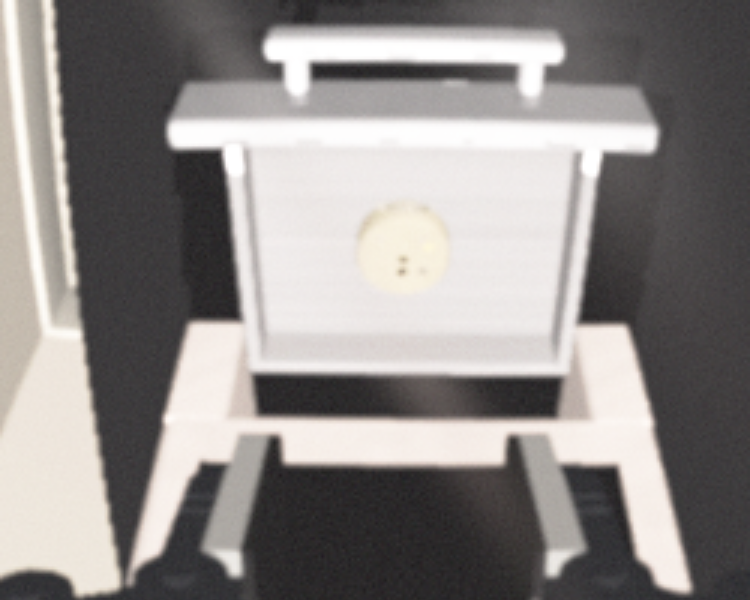

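The mount lies flat at (403,250), near the drawer's centre, and the fingers are clear. Now I'll shut the drawer, with the yaw eased to stay within the last joint's range.

```bash
python3 - <<'E'
from h import *
s=bot.read_state();Rm=ori(30,-5);X=np.array([np.cos(np.radians(6)),np.sin(np.radians(6)),0])
bar=np.array([.5073,-.2259,.017]);P=bar-.04*X;P[2]=.0125;H=P+[0,0,.08]
print(H,move(H,Rm,s),[(d,move(P+d*X,Rm,s,P0=H,R0=Rm)[0]) for d in (0,.025,.05,.075,.1,.115)])
E
```

```text
[ 0.46751912 -0.23008114  0.0925    ] ([0.318, 0.013, 0.006], [0.092, -0.255, 0.225]) [(0, [0.16, 0.0, 0.277]), (0.025, [0.075, 0.019, 0.326]), (0.05, [-0.01, 0.038, 0.375]), (0.075, [-0.095, 0.057, 0.424]), (0.1, [-0.18, 0.076, 0.473]), (0.115, [-0.231, 0.088, 0.503])]
```

play_rows:
  claw: -1
  rows:
    - [[0.15,0,-0.05],[0.04,-0.1,0.1]]
    - [[0.318,0.013,0.006],[0.092,-0.255,0.225]]
    - [[0.318,0.013,0.006],[0.092,-0.255,0.225]]
    - [[0.318,0.013,0.006],[0.092,-0.255,0.225]]
    - [[0.318,0.013,0.006],[0.092,-0.255,0.225]]
    - [[0.318,0.013,0.006],[0.092,-0.255,0.225]]
    - [[0.318,0.013,0.006],[0.092,-0.255,0.225]]
    - [[0.318,0.013,0.006],[0.092,-0.255,0.225]]

```text
time: 10.48
tool_pos: [0.4729, -0.2231, 0.0981]
tcp_rot: [0.127, 2.633, -0.045]
wrist_force: [0.6, -0.1, 0.5]
width: -0.002
grip_force: 0.0
```

```bash
python3 - <<'E'
from h import *
s=bot.read_state();print(s["tool_pos"],np.round(s["q"],2),s["width"],move([.4675,-.2301,.0125],ori(30,-5),s))
E
```

```text
[ 0.47291849 -0.2231302   0.09810022] [-0.66 -0.14  2.39  0.54  0.51 -2.55] -0.0018773414381736365 ([0.183, -0.027, 0.291], [-0.017, -0.023, -0.007])
```

Joint 6 sits at its limit, so I'll turn the tool further about its own axis before going on.

play_rows:
  rows:
    - [[0,0,-0.02],[0,0,0.15]]
    - [[0,0,-0.02],[0,0,0.3]]
    - [[0,0,-0.02],[0,0,0.4]]
    - [[0,0,-0.02],[0,0,0.4]]
    - [[0,0,-0.02],[0,0,0.4]]
    - [[0,0,-0.02],[0,0,0.4]]

```text
time: 10.98
tool_pos: [0.4688, -0.2217, 0.1008]
tcp_rot: [0.536, 2.584, 0.063]
wrist_force: [0.8, -0.1, -0.8]
width: -0.0
grip_force: 0.0
```

```bash
python3 - <<'E'
from h import *
s=bot.read_state();Rc=R.from_rotvec(s["tcp_rot"]).as_matrix();X=np.array([np.cos(np.radians(6)),np.sin(np.radians(6)),0])
print(s["tool_pos"],np.round(s["q"],2),Rc.round(3).tolist())
bar=np.array([.5073,-.2259,.017]);P=bar-.045*X;P[2]=.015
# lowest corner of finger block
print("low corner dz",min((Rc@[a*.011,b*.015,0])[2] for a in(1,-1) for b in(1,-1)),"fwd",max((Rc@[a*.011,b*.015,0])@X for a in(1,-1) for b in(1,-1)))
R2=ori(30,-25)
for d in(0,.025,.05,.075,.1,.115):print(d,move(P+d*X,Rc,s))
E
```

```text
[ 0.46884554 -0.22165002  0.10084925] [-0.66 -0.16  2.4   0.53  0.52 -2.23] [[-0.8, 0.362, 0.48], [0.385, 0.922, -0.054], [-0.461, 0.141, -0.876]]
low corner dz -0.007196002766371952 fwd 0.01514418821630687
0 ([0.165, -0.091, 0.291], [0.0, 0.0, 0.0])
0.025 ([0.089, -0.045, 0.338], [0.0, 0.0, 0.0])
0.05 ([0.014, 0.001, 0.385], [0.0, 0.0, 0.0])
0.075 ([-0.062, 0.046, 0.432], [0.0, 0.0, 0.0])
0.1 ([-0.137, 0.092, 0.479], [0.0, 0.0, 0.0])
0.115 ([-0.182, 0.119, 0.507], [0.0, 0.0, 0.0])
```

play_rows:
  rows:
    - [[0.1,-0.05,0.12],[0,0,0]]
    - [[0.168,-0.09,0.24],[0,0,0]]
    - [[0.168,-0.09,0.296],[0,0,0]]
    - [[0.168,-0.09,0.296],[0,0,0]]
    - [[0.13,-0.067,0.32],[0,0,0]]
    - [[0.092,-0.045,0.343],[0,0,0]]
    - [[0.055,-0.02,0.366],[0,0,0]]
    - [[0.017,0.001,0.39],[0,0,0]]
    - [[0.017,0.001,0.39],[0,0,0]]

```text
time: 11.73
tool_pos: [0.5156, -0.2256, 0.0154]
tcp_rot: [0.535, 2.581, 0.062]
wrist_force: [0.5, -1.4, 0.3]
width: 0.003
grip_force: 0.0
```

```bash
python3 - <<'E'
from h import *
s=bot.read_state();X=np.array([np.cos(np.radians(6)),np.sin(np.radians(6)),0]);Rc=R.from_rotvec(s["tcp_rot"]).as_matrix()
print(s["tool_pos"],np.round(s["q"],2),s["wrist_force"])
P=np.array([.5073,-.2259,.017])+.005*X;P[2]=.0135;print(move(P,Rc,s),(Rc.T@X/.25*.01).round(4))
c=cams.read_camera("top");cv2.imwrite("pics/t7.png",c["image"][100:240,330:450,::-1])
E
```

```text
[ 0.51560132 -0.22564937  0.0153506 ] [-0.6   0.1   2.37  0.82  0.32 -2.5 ] [ 0.47396168 -1.36456217  0.33044871]
([0.014, -0.005, -0.0], [0.0, 0.0, 0.0]) [-0.0301  0.0182  0.019 ]
```

play_rows:
  rows:
    - [[-0.01,0.009,0.013],[0,0,0.15]]
    - [[-0.02,0.018,0.02],[0,0,0.3]]
    - [[-0.041,0.027,0.035],[0,0,0.4]]
    - [[-0.056,0.036,0.045],[0,0,0.4]]
    - [[-0.071,0.046,0.054],[0,0,0.4]]
    - [[-0.086,0.055,0.064],[0,0,0.4]]
    - [[-0.101,0.064,0.073],[0,0,0.4]]
    - [[-0.116,0.073,0.083],[0,0,0.4]]
    - [[-0.116,0.073,0.083],[0,0,0.4]]

```text
time: 12.53
tool_pos: [0.5524, -0.2203, 0.0111]
tcp_rot: [0.939, 2.476, 0.169]
wrist_force: [0.1, 0.4, -1.3]
width: 0.001
grip_force: 0.1
```

```bash
cat > st.py <<'E'
from h import *
s=bot.read_state();X=np.array([np.cos(np.radians(6)),np.sin(np.radians(6)),0]);Rc=R.from_rotvec(s["tcp_rot"]).as_matrix()
p=np.array(s["tool_pos"]);print(p,np.round(s["q"],2),np.round(s["wrist_force"],1),"d",(p-[.5073,-.2259,0])@X,"perp",(p-[.5073,-.2259,0])@[-X[1],X[0],0])
print("tilt",np.degrees(np.arccos(-Rc[2,2])),"10mm X:",(Rc.T@X/.25*.01).round(4),"5mm down",(Rc.T@[0,0,-.005]/.25).round(4))
E
python3 st.py; python3 - <<'E'
import sys;sys.path.insert(0,".")
from h import *
import glob
# drawer floor/panel in the top view: bright area before vs. now in the drawer region
c=cams.read_camera("top");b=cv2.cvtColor(c["image"],cv2.COLOR_RGB2GRAY).astype(int)
a=cv2.imread("pics/top0.png",0).astype(int)
X=np.array([np.cos(np.radians(6)),np.sin(np.radians(6)),0]);Y=np.array([-X[1],X[0],0])
# profile along X at left panel end y=+52mm, z=.028
for k in range(-5,100,5):
    p=np.array([.5073,-.2259,.028])+X*k/1e3+Y*.053;u,v=proj(c,p).round().astype(int);print(k,a[v,u],b[v,u],end=" | ")
E
```

```text
[ 0.55241062 -0.2203429   0.01107151] [-0.54  0.16  2.31  0.77  0.29 -2.08] [ 0.1  0.4 -1.3] d 0.04544437176284496 perp 0.0008113095017700947
tilt 28.868453183065935 10mm X: [-0.023   0.0267  0.0189] 5mm down [ 0.0079 -0.0056  0.0175]
-5 38 27 | 0 37 29 | 5 25 40 | 10 27 40 | 15 35 36 | 20 106 37 | 25 224 24 | 30 27 26 | 35 34 22 | 40 26 26 | 45 31 29 | 50 28 23 | 55 25 24 | 60 26 25 | 65 24 26 | 70 25 81 | 75 26 135 | 80 23 132 | 85 24 26 | 90 24 27 | 95 26 25 |
```

The panel has moved in about 52 mm in the top view. Pushing on.

play_rows:
  rows:
    - [[-0.018,0.022,0.008],[0,0,0]]
    - [[-0.033,0.038,0.02],[0,0,0]]
    - [[-0.047,0.054,0.031],[0,0,0]]
    - [[-0.06,0.068,0.041],[0,0,0]]
    - [[-0.068,0.077,0.048],[0,0,0]]
    - [[-0.068,0.077,0.048],[0,0,0]]

```text
time: 13.08
tool_pos: [0.5775, -0.2169, 0.0109]
tcp_rot: [0.941, 2.48, 0.169]
wrist_force: [-18.4, -1.1, 11.5]
width: 0.002
grip_force: 9.2
```

```bash
cat > prof.py <<'E'
from h import *
c=cams.read_camera("top");b=cv2.cvtColor(c["image"],cv2.COLOR_RGB2GRAY).astype(int)
X=np.array([np.cos(np.radians(6)),np.sin(np.radians(6)),0]);Y=np.array([-X[1],X[0],0])
for k in range(60,120,3):
    p=np.array([.5073,-.2259,.028])+X*k/1e3+Y*.053;u,v=proj(c,p).round().astype(int);print(k,b[v,u],end=" | ")
E
python3 st.py;python3 prof.py
```

```text
[ 0.57747014 -0.21686374  0.01093662] [-0.5   0.19  2.26  0.71  0.29 -1.99] [-18.4  -1.1  11.5] d 0.07073028696332481 perp 0.001651979340887227
tilt 28.64278095824743 10mm X: [-0.0231  0.0268  0.0187] 5mm down [ 0.0078 -0.0055  0.0176]
60 27 | 63 27 | 66 25 | 69 24 | 72 24 | 75 26 | 78 26 | 81 24 | 84 25 | 87 28 | 90 28 | 93 51 | 96 102 | 99 135 | 102 143 | 105 157 | 108 158 | 111 156 | 114 154 | 117 156 |
```

```bash
python3 - <<'E'
from h import *
a=cams.read_camera("side")["image"][220:350,285:415];b=cams.read_camera("wrist")["image"][80:330,130:430];t=cams.read_camera("top")["image"][100:230,330:440]
r=lambda i,w:cv2.resize(i,(w,300),interpolation=cv2.INTER_CUBIC)
u=np.hstack([r(a,400),r(b,400)]);f=cv2.resize(t,(400,300));
cv2.imwrite("pics/f.png",np.vstack([u,np.hstack([f,np.zeros((300,400,3),np.uint8)])])[:,:,::-1])
E
```

```text
(no output)
```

View pics/f.png

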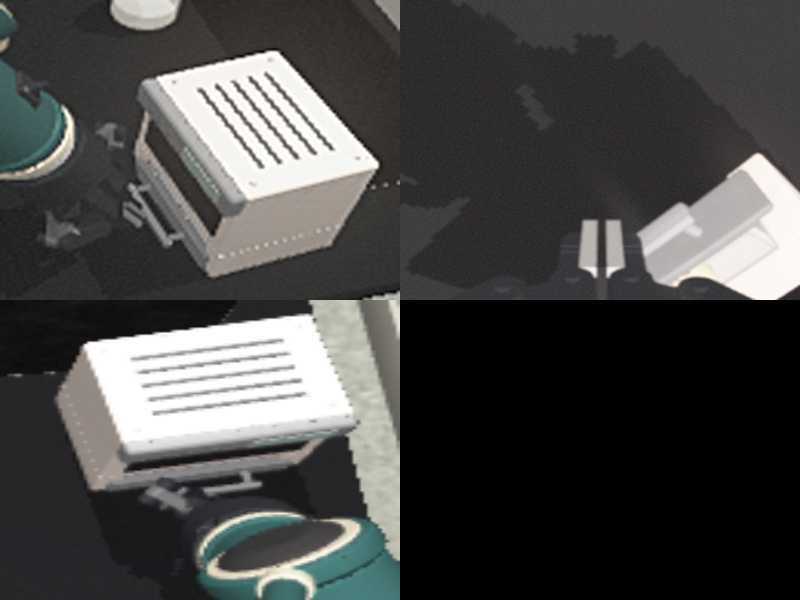

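The drawer looks shut or nearly so, with the panel beside the case foot. I'll check this numerically from the case's front foot corners.

```bash
python3 - <<'E'
from h import *
ct=cams.read_camera("top");cs=cams.read_camera("side");X=np.array([np.cos(np.radians(6)),np.sin(np.radians(6)),0]);b=np.array([.5073,-.2259,0]);Y=np.array([-X[1],X[0],0])
for c,p,n in((ct,((288-262)/2.505+345,193/2.505+105),"top L foot"),(cs,((463-300)/2.608+290,(572-300)/2.608+235),"side R foot"),(cs,(285+210*130/400,220+272*130/300),"side R foot now")):
    q=plane(c,*p,0);print(n,q.round(4),"X,Y mm",((q-b)@X*1e3).round(1),((q-b)@Y*1e3).round(1))
# panel front-top edge from last composite: side ends, top ends
for c,p,n in((cs,(285+136*130/400,220+188*130/300),"side bar L"),(cs,(285+178*130/400,220+242*130/300),"side bar R"),(ct,(330+206*110/400,100+190*130/300),"top bar mid"),(ct,(330+262*110/400,100+184*130/300),"top bar R")):
    q=plane(c,*p,.022);print(n,q.round(4),((q-b)@X*1e3).round(1),((q-b)@Y*1e3).round(1))
E
python3 st.py
```

```text
top L foot [ 0.603  -0.1499  0.    ] X,Y mm 103.1 65.6
side R foot [ 0.614  -0.2806  0.    ] X,Y mm 100.4 -65.6
side R foot now [ 0.6168 -0.2779  0.    ] X,Y mm 103.5 -63.2
side bar L [ 0.5887 -0.1907  0.022 ] 84.6 26.5
side bar R [ 0.5987 -0.2529  0.022 ] 88.1 -36.4
top bar mid [ 0.5887 -0.2167  0.022 ] 82.0 0.7
top bar R [ 0.591  -0.2523  0.022 ] 80.5 -35.0
[ 0.5772722  -0.21692984  0.01106261] [-0.5   0.19  2.26  0.71  0.29 -1.99] [-15.2  -0.4   7.8] d 0.07052652142298409 perp 0.0016069387036349303
tilt 28.659283447118842 10mm X: [-0.0231  0.0268  0.0187] 5mm down [ 0.0078 -0.0055  0.0175]
```

play_rows:
  rows:
    - [[-0.005,0.0055,0.003],[0,0,0]]
    - [[-0.005,0.0055,0.003],[0,0,0]]

```text
time: 13.55
tool_pos: [0.5779, -0.2168, 0.0108]
tcp_rot: [0.942, 2.481, 0.169]
wrist_force: [-26.9, -1.7, 17.7]
width: -0.0
grip_force: 13.7
```

```bash
python3 st.py
```

```text
[ 0.57786909 -0.21677965  0.01082792] [-0.5   0.19  2.26  0.7   0.29 -1.98] [-26.9  -1.7  17.7] d 0.07113584293054406 perp 0.0016939103688533332
tilt 28.577985404893106 10mm X: [-0.0231  0.0268  0.0187] 5mm down [ 0.0078 -0.0055  0.0176]
```

play_rows:
  rows:
    - [[0.03,-0.035,-0.022],[0,0,0]]
    - [[0.08,-0.09,-0.06],[0,0,0]]
    - [[0.139,-0.161,-0.112],[0,0,0]]
    - [[0.139,-0.161,-0.112],[0,0,0]]
    - [[0.05,-0.1,-0.32],[0,0,0]]
    - [[-0.05,-0.03,-0.53],[0,0,0]]
    - [[-0.1,-0.02,-0.65],[0,0,0]]
    - [[-0.1,-0.02,-0.65],[0,0,0]]
    - [[-0.1,-0.02,-0.65],[0,0,0]]

```text
time: 14.3
tool_pos: [0.5224, -0.2326, 0.1741]
tcp_rot: [0.934, 2.462, 0.163]
wrist_force: [1.4, -1.3, 1.4]
width: -0.003
grip_force: 0.0
```

```bash
python3 st.py; python3 - <<'E'
from h import *
X=np.array([np.cos(np.radians(6)),np.sin(np.radians(6)),0]);Y=np.array([-X[1],X[0],0]);b0=np.array([.5073,-.2259,.022])
for nm in("top","side"):
    c=cams.read_camera(nm);g=cv2.cvtColor(c["image"],cv2.COLOR_RGB2GRAY).astype(int);a=cv2.imread(f"pics/{nm}0.png",0).astype(int)
    for img,l in((a,"before"),(g,"now")):
        print(nm,l,[(k,int(max(img[tuple(proj(c,b0+X*k/1e3+Y*y).round().astype(int)[::-1])] for y in(.0,.012,-.012)))) for k in range(-10,120,4)])
E
```

```text
[ 0.52236504 -0.23257601  0.17408843] [-0.6  -0.16  2.25  0.4   0.62 -1.72] [ 1.4 -1.3  1.4] d 0.01428467894323368 perp -0.008214163552143897
tilt 29.687937247143953 10mm X: [-0.0228  0.0266  0.0193] 5mm down [ 0.0082 -0.0056  0.0174]
top before [(-10, 28), (-6, 28), (-2, 42), (2, 163), (6, 233), (10, 26), (14, 27), (18, 98), (22, 215), (26, 224), (30, 182), (34, 174), (38, 178), (42, 181), (46, 181), (50, 179), (54, 178), (58, 178), (62, 176), (66, 180), (70, 180), (74, 178), (78, 178), (82, 176), (86, 178), (90, 179), (94, 172), (98, 132), (102, 181), (106, 57), (110, 151), (114, 21), (118, 37)]
top now [(-10, 39), (-6, 39), (-2, 39), (2, 39), (6, 39), (10, 38), (14, 39), (18, 38), (22, 27), (26, 27), (30, 26), (34, 28), (38, 26), (42, 26), (46, 28), (50, 28), (54, 53), (58, 63), (62, 58), (66, 28), (70, 27), (74, 26), (78, 58), (82, 160), (86, 135), (90, 26), (94, 81), (98, 97), (102, 139), (106, 144), (110, 153), (114, 23), (118, 36)]
side before [(-10, 40), (-6, 45), (-2, 83), (2, 232), (6, 75), (10, 37), (14, 99), (18, 88), (22, 192), (26, 188), (30, 149), (34, 149), (38, 154), (42, 152), (46, 151), (50, 150), (54, 149), (58, 147), (62, 154), (66, 151), (70, 152), (74, 151), (78, 152), (82, 150), (86, 152), (90, 153), (94, 125), (98, 180), (102, 71), (106, 44), (110, 161), (114, 129), (118, 52)]
side now [(-10, 47), (-6, 46), (-2, 45), (2, 47), (6, 46), (10, 46), (14, 46), (18, 44), (22, 40), (26, 41), (30, 40), (34, 40), (38, 41), (42, 44), (46, 40), (50, 45), (54, 45), (58, 45), (62, 43), (66, 43), (70, 45), (74, 59), (78, 137), (82, 147), (86, 54), (90, 64), (94, 103), (98, 123), (102, 121), (106, 140), (110, 155), (114, 129), (118, 50)]
```

Two cameras agree: the bar moved about 79 mm, and no dark gap is left between the panel and the case. The push ended on a hard stop, so the drawer is shut. Now to reset the button.

```bash
python3 - <<'E'
from h import *
s=bot.read_state();p0=np.array(s["tool_pos"]);R0=R.from_rotvec(s["tcp_rot"]);Rm=ori(35,8.4);n=-Rm[:,2]
top=np.array([.5963,.2789,.1029]);H=top+.09*n
rv=(R0.inv()*R.from_matrix(Rm)).as_rotvec()
P=p0;Q=R0.as_matrix()
for f in(1/3,2/3,1):
    p=p0+(H-p0)*f+[0,0,.05*(f<1)];q=(R0*R.from_rotvec(rv*f)).as_matrix();print(p.round(3),move(p,q,s,P0=P,R0=Q));P,Q=p,q
E
```

```text
[ 0.528 -0.063  0.22 ] ([0.327, 0.586, -0.207], [-0.071, -0.024, -0.352])
[0.536 0.104 0.223] ([0.246, 0.622, -0.006], [-0.071, -0.024, -0.352])
[0.545 0.271 0.177] ([0.176, 0.644, 0.194], [-0.071, -0.024, -0.352])
```

play_rows:
  claw: 1
  rows:
    - [[0.1,0.1,-0.2],[0,0,-0.05]]
    - [[0.327,0.586,-0.207],[-0.071,-0.024,-0.352]]
    - [[0.327,0.586,-0.207],[-0.071,-0.024,-0.352]]
    - [[0.327,0.586,-0.207],[-0.071,-0.024,-0.352]]
    - [[0.327,0.586,-0.207],[-0.071,-0.024,-0.352]]
    - [[0.327,0.586,-0.207],[-0.071,-0.024,-0.352]]
    - [[0.327,0.586,-0.207],[-0.071,-0.024,-0.352]]

```text
time: 14.98
tool_pos: [0.5253, -0.0596, 0.2152]
tcp_rot: [0.562, 2.543, 0.137]
wrist_force: [0.1, -0.1, 0.2]
width: 0.976
grip_force: 0.0
```

play_rows:
  rows:
    - [[0.246,0.622,-0.006],[-0.071,-0.024,-0.352]]
    - [[0.246,0.622,-0.006],[-0.071,-0.024,-0.352]]
    - [[0.246,0.622,-0.006],[-0.071,-0.024,-0.352]]
    - [[0.246,0.622,-0.006],[-0.071,-0.024,-0.352]]
    - [[0.246,0.622,-0.006],[-0.071,-0.024,-0.352]]
    - [[0.246,0.622,-0.006],[-0.071,-0.024,-0.352]]

```text
time: 15.48
tool_pos: [0.5341, 0.1073, 0.2191]
tcp_rot: [0.184, 2.56, 0.1]
wrist_force: [0.7, 0.6, 0.2]
width: 0.999
grip_force: 0.0
```

play_rows:
  rows:
    - [[0.176,0.644,0.194],[-0.071,-0.024,-0.352]]
    - [[0.176,0.644,0.194],[-0.071,-0.024,-0.352]]
    - [[0.176,0.644,0.194],[-0.071,-0.024,-0.352]]
    - [[0.176,0.644,0.194],[-0.071,-0.024,-0.352]]
    - [[0.176,0.644,0.194],[-0.071,-0.024,-0.352]]
    - [[0.176,0.644,0.194],[-0.071,-0.024,-0.352]]
    - [[0.176,0.644,0.194],[-0.071,-0.024,-0.352]]
    - [[0.176,0.644,0.194],[-0.071,-0.024,-0.352]]

```text
time: 16.15
tool_pos: [0.5437, 0.2701, 0.1739]
tcp_rot: [-0.179, 2.532, 0.06]
wrist_force: [-0.2, -0.4, -0.4]
width: 1.005
grip_force: 0.0
```

```bash
python3 - <<'E'
from h import *
s=bot.read_state();Rm=ori(35,8.4);n=-Rm[:,2];top=np.array([.5963,.2789,.1029])
print(s["tool_pos"],np.round(s["q"],2),s["width"]);print([move(top+d*n,Rm,s) for d in(.09,.03,-.016)])
c=cams.read_camera("wrist");g=cv2.cvtColor(c["image"],cv2.COLOR_RGB2GRAY);e=wproj(c,s,top);print("exp",e)
# slot: bright thin component inside the dark head
u,v=e.round().astype(int);w=g[v-22:v+22,u-20:u+20];m=cv2.inRange(w,85,255);k,l,stt,ce=cv2.connectedComponentsWithStats(m)
for i in range(1,k):print(stt[i].tolist(),(ce[i]+[u-20,v-22]).round(1))
E
```

```text
[0.54365946 0.27006428 0.17389743] [ 0.55 -0.11  2.24 -0.48  0.5  -0.8 ] 1.0048392314886125
[([-0.012, 0.004, -0.005], [0.0, -0.009, -0.007]), ([-0.014, 0.004, 0.235], [0.0, -0.009, -0.007]), ([-0.015, 0.004, 0.419], [0.0, -0.009, -0.007])]
exp [284.23600783 225.31979942]
[0, 0, 40, 44, 847] [280.  227.3]
[12, 28, 1, 1, 1] [276. 231.]
```

```bash
python3 - <<'E'
from h import *
s=bot.read_state();c=cams.read_camera("wrist");g=cv2.cvtColor(c["image"],cv2.COLOR_RGB2GRAY)
for t in(90,130):
    m=cv2.inRange(g[185:260,245:325],t,255);k,l,st,ce=cv2.connectedComponentsWithStats(m)
    for i in range(1,k):
        if 20<st[i,4]<2500:print(t,st[i].tolist(),(ce[i]+[245,185]).round(1))
d=cv2.inRange(g[170:270,240:330],0,70);k,l,st,ce=cv2.connectedComponentsWithStats(d)
for i in range(1,k):
    if st[i,4]>100:print("dark",st[i].tolist(),(ce[i]+[240,170]).round(1))
Rm=ori(35,8.4);n=-Rm[:,2];top=np.array([.5963,.2789,.1029])
for p in((281,215),(281,220),(284,225)):
    o,dd=wrist_ray(c,s,*p);q=o+dd*((top-o)@n)/(dd@n);print(p,(Rm.T@(q-top)*1e3).round(1))
E
```

```text
90 [21, 19, 14, 19, 99] [271.3 212.5]
90 [34, 22, 11, 34, 262] [284.8 222.9]
130 [37, 23, 7, 29, 175] [285.2 221.8]
dark [32, 23, 39, 45, 817] [295.2 211.5]
dark [0, 84, 67, 16, 892] [272.6 262.7]
dark [69, 85, 21, 15, 278] [319.6 262.4]
(281, 215) [ 7.7 -2.4 -0. ]
(281, 220) [ 3.7 -2.4  0. ]
(284, 225) [-0.3 -0.1 -0. ]
```

play_rows:
  rows:
    - [[-0.008,0.006,0.12],[0,-0.009,-0.007]]
    - [[-0.008,0.006,0.24],[0,-0.009,-0.007]]
    - [[-0.008,0.006,0.33],[0,-0.009,-0.007]]
    - [[-0.008,0.006,0.38],[0,-0.009,-0.007]]
    - [[-0.008,0.006,0.405],[0,-0.009,-0.007]]
    - [[-0.008,0.006,0.415],[0,-0.009,-0.007]]
    - [[-0.008,0.006,0.415],[0,-0.009,-0.007]]

```text
time: 16.83
tool_pos: [0.6035, 0.2823, 0.0907]
tcp_rot: [-0.187, 2.523, 0.061]
wrist_force: [0.4, -0.0, -0.1]
width: 0.998
grip_force: 0.0
```

play_rows:
  claw: -1
  newtons: 40
  rows:
    - [[0,0,0],[0,0,0]]
    - [[0,0,0],[0,0,0]]
    - [[0,0,0],[0,0,0]]
    - [[0,0,0],[0,0,0]]
    - [[0,0,0],[0,0,0]]
    - [[0,0,0],[0,0,0]]
    - [[0,0,0],[0,0,0]]
    - [[0,0,0],[0,0,0]]

```text
time: 17.5
tool_pos: [0.6034, 0.2826, 0.0913]
tcp_rot: [-0.188, 2.523, 0.06]
wrist_force: [-0.1, -3.9, 3.2]
width: 0.442
grip_force: 39.6
```

play_rows:
  rows:
    - [[0,0,0],[0,0,0.1]]
    - [[0,0,0],[0,0,0.2]]
    - [[0,0,0],[0,0,0.3]]
    - [[0,0,0],[0,0,0.4]]
    - [[0,0,0],[0,0,0.5]]
    - [[0,0,0],[0,0,0.6]]
    - [[0,0,0],[0,0,0.7]]
    - [[0,0,0],[0,0,0.8]]
    - [[0,0,0],[0,0,0.9]]
    - [[0,0,0],[0,0,0.95]]
    - [[0,0,0],[0,0,0.95]]

```text
time: 18.42
tool_pos: [0.6033, 0.2811, 0.0908]
tcp_rot: [0.758, 2.453, 0.348]
wrist_force: [1.4, -9.9, 4.0]
width: 0.438
grip_force: 39.7
```

```bash
python3 - <<'E'
from h import *
s=bot.read_state();Rc=R.from_rotvec(s["tcp_rot"]);print(s["tool_pos"],np.round(s["q"],2),np.round(s["wrist_force"],1),(Rc.inv().apply(s["torque"])).round(2),s["width"],s["grip_force"],(R.from_matrix(ori(35,8.4)).inv()*Rc).as_rotvec())
E
```

```text
[0.60330145 0.28109203 0.09078815] [ 0.5   0.12  2.19 -0.7   0.32  0.15] [ 1.4 -9.9  4. ] [ 1.   -1.03 -0.  ] 0.43841241029155925 39.66544275172055 [ 0.00090775 -0.00123999  0.74590059]
```

play_rows:
  rows:
    - [[0,0,0],[0,0,0.06]]
    - [[0,0,0],[0,0,0.12]]
    - [[0,0,0],[0,0,0.12]]
    - [[0,0,-0.008],[0,0,0.12]]
    - [[0,0,-0.016],[0,0,0.12]]
    - [[0,0,-0.024],[0,0,0.12]]
    - [[0,0,-0.024],[0,0,0.12]]

```text
time: 19.0
tool_pos: [0.5998, 0.2804, 0.0957]
tcp_rot: [0.874, 2.423, 0.383]
wrist_force: [3.1, -9.4, 1.6]
width: 0.442
grip_force: 39.9
```

play_rows:
  claw: 1
  rows:
    - [[0,0,0],[0,0,0]]
    - [[0,0,0],[0,0,0]]
    - [[0,0,0],[0,0,0]]
    - [[0,0,0],[0,0,0]]
    - [[0,0,0],[0,0,0]]
    - [[0,0,0],[0,0,0]]
    - [[0,0,-0.06],[0,0,0]]
    - [[0,0,-0.2],[0,0,0]]
    - [[0,0,-0.3],[0,0,0]]
    - [[0,0,-0.42],[0,0,0]]
    - [[0,0,-0.42],[0,0,0]]
    - [[0,0,-0.42],[0,0,0]]

```text
time: 20.0
tool_pos: [0.5405, 0.2747, 0.184]
tcp_rot: [0.871, 2.421, 0.393]
wrist_force: [0.5, 0.3, -0.7]
width: 0.996
grip_force: 0.0
```

Returning to the first viewing pose, so I can compare the head numerically with the picture taken before the press.

```bash
python3 - <<'E'
from h import *
print(move([.5445,.2740,.1825],R.from_rotvec([-.186,2.523,.061]).as_matrix()))
E
```

```text
([-0.01, 0.003, 0.014], [0.006, 0.003, -1.068])
```

play_rows:
  rows:
    - [[-0.01,0.003,0.014],[0.006,0.003,-0.2]]
    - [[-0.01,0.003,0.014],[0.006,0.003,-0.4]]
    - [[-0.01,0.003,0.014],[0.006,0.003,-0.6]]
    - [[-0.01,0.003,0.014],[0.006,0.003,-0.8]]
    - [[-0.01,0.003,0.014],[0.006,0.003,-0.98]]
    - [[-0.01,0.003,0.014],[0.006,0.003,-0.98]]
    - [[-0.01,0.003,0.014],[0.006,0.003,-0.98]]
    - [[-0.01,0.003,0.014],[0.006,0.003,-0.98]]
    - [[-0.01,0.003,0.014],[0.006,0.003,-0.98]]

```text
time: 20.75
tool_pos: [0.5438, 0.2726, 0.1786]
tcp_rot: [-0.095, 2.535, 0.085]
wrist_force: [0.1, 0.5, 0.4]
width: 1.0
grip_force: 0.0
```

```bash
python3 - <<'E'
from h import *
print(move([.5445,.2740,.1825],R.from_rotvec([-.186,2.523,.061]).as_matrix()))
E
```

```text
([-0.011, 0.006, -0.011], [-0.004, -0.007, -0.09])
```

play_rows:
  rows:
    - [[-0.011,0.006,-0.011],[0,-0.007,-0.09]]
    - [[-0.011,0.006,-0.011],[0,-0.007,-0.09]]
    - [[-0.011,0.006,-0.011],[0,-0.007,-0.09]]
    - [[-0.011,0.006,-0.011],[0,-0.007,-0.09]]
    - [[-0.011,0.006,-0.011],[0,-0.007,-0.09]]
    - [[-0.011,0.006,-0.011],[0,-0.007,-0.09]]
    - [[-0.011,0.006,-0.011],[0,-0.007,-0.09]]
    - [[-0.011,0.006,-0.011],[0,-0.007,-0.09]]
    - [[-0.011,0.006,-0.011],[0,-0.007,-0.09]]
    - [[-0.011,0.006,-0.011],[0,-0.007,-0.09]]
    - [[-0.011,0.006,-0.011],[0,-0.007,-0.09]]
    - [[-0.011,0.006,-0.011],[0,-0.007,-0.09]]
    - [[-0.011,0.006,-0.011],[0,-0.007,-0.09]]
    - [[-0.011,0.006,-0.011],[0,-0.007,-0.09]]

```text
time: 21.92
tool_pos: [0.5446, 0.2743, 0.1836]
tcp_rot: [-0.188, 2.522, 0.057]
wrist_force: [0.3, -0.5, 0.7]
width: 1.001
grip_force: 0.0
```

```bash
python3 - <<'E'
from h import *
s=bot.read_state();c=cams.read_camera("wrist");print(s["tool_pos"],s["tcp_rot"])
g=lambda i:cv2.cvtColor(i,cv2.COLOR_RGB2GRAY)
a=g(np.load("w1.npy"));b=g(c["image"])
# head relative to the box: width of dark head and gap below it to the box's lower edge
w2=cv2.cvtColor(cv2.resize(cv2.imread("pics/w2.png")[:,400:],(120,120),interpolation=cv2.INTER_AREA),cv2.COLOR_BGR2GRAY)
for n,i in(("up before",a[140:260,220:340]),("latched",w2),("now",b[140:260,220:340])):
    m=cv2.threshold(i,120,255,1)[1]
    col=np.median(i[:,48:56],1);colr=np.median(i[:,66:76],1)
    print(n,"colL",(np.nonzero(np.diff((col>130).astype(int)))[0]).tolist(),"colR",(np.nonzero(np.diff((colr>130).astype(int)))[0]).tolist(),"maxdarkwidth",max(int((r[25:95]<130).sum()) for r in i[60:95]))
f=a[140:260,220:340];sh=cv2.phaseCorrelate(np.float32(f),np.float32(b[140:260,220:340]));print("shift now-vs-up",sh,"latched-vs-up",cv2.phaseCorrelate(np.float32(f),np.float32(w2)))
for n,i in(("latched",w2),("now",b[140:260,220:340])):
    r=min((np.abs(np.roll(i.astype(int),(dy,dx),(0,1))-f)[25:95,15:105].mean(),dy,dx) for dy in range(-6,7) for dx in range(-6,7));print(n,r)
# side objects
ct=cams.read_camera("top")["image"];t0=cv2.imread("pics/top0.png")[:,:,::-1]
d=cv2.absdiff(g(ct),g(np.ascontiguousarray(t0)));print("dish/jar diff",d[250:285,268:303].mean(),d[204:231,268:292].mean(),"mount spot",d[236:247,278:290].mean())
E
```

```text
[0.54455468 0.27431249 0.18360599] [-0.18774368  2.52158142  0.0572102 ]
up before colL [10, 15, 43, 94, 105] colR [10, 15, 44, 94, 105] maxdarkwidth 47
latched colL [12, 18, 46, 93, 107] colR [12, 18, 45, 94, 107] maxdarkwidth 48
now colL [9, 14, 42, 93, 104] colR [10, 14, 43, 93, 104] maxdarkwidth 47
shift now-vs-up ((0.11919569766792648, -1.188000943803793), 0.9211853774388631) latched-vs-up ((2.6049904777737183, 0.47807863714725585), 0.7119512361950344)
latched (np.float64(10.19936507936508), -1, -3)
now (np.float64(3.7985714285714285), 1, 0)
dish/jar diff 0.7151020408163266 1.1188271604938271 mount spot 154.71212121212122
```

```bash
python3 - <<'E'
from h import *
X=np.array([np.cos(np.radians(6)),np.sin(np.radians(6)),0]);Y=np.array([-X[1],X[0],0]);b0=np.array([.5073,-.2259,.028])
from scipy.ndimage import map_coordinates as mc
for nm in("top","side"):
    c=cams.read_camera(nm);g=cv2.cvtColor(c["image"],cv2.COLOR_RGB2GRAY).astype(float);a=cv2.imread(f"pics/{nm}0.png",0).astype(float)
    for y in(.05,0,-.05):
        P=lambda img,ks:[int(mc(img,proj(c,b0+X*k/1e3+Y*y)[::-1].reshape(2,1),order=1)[0]) for k in ks]
        print(nm,y,"before 10..34",P(a,range(10,36,2)),"now 86..122",P(g,range(86,124,2)))
E
```

```text
top 0.05 before 10..34 [26, 26, 32, 63, 99, 153, 200, 201, 159, 115, 95, 96, 107] now 86..122 [25, 25, 28, 41, 85, 98, 113, 131, 140, 142, 145, 157, 157, 156, 154, 153, 155, 155, 154]
top 0 before 10..34 [24, 23, 34, 73, 104, 146, 214, 222, 215, 190, 180, 177, 174] now 86..122 [21, 25, 28, 49, 79, 96, 102, 136, 135, 131, 141, 135, 79, 24, 20, 26, 50, 84, 100]
top -0.05 before 10..34 [27, 28, 43, 71, 107, 167, 206, 217, 153, 54, 23, 25, 25] now 86..122 [25, 25, 30, 50, 92, 98, 120, 136, 137, 136, 135, 117, 59, 22, 23, 35, 89, 120, 151]
side 0.05 before 10..34 [44, 47, 61, 88, 130, 175, 185, 174, 92, 32, 34, 38, 39] now 86..122 [46, 44, 55, 113, 97, 107, 120, 122, 129, 131, 140, 149, 145, 75, 46, 49, 53, 54, 55]
side 0 before 10..34 [35, 57, 86, 90, 124, 184, 186, 171, 154, 148, 147, 148, 150] now 86..122 [41, 64, 89, 98, 96, 107, 122, 119, 123, 140, 153, 153, 118, 68, 45, 51, 51, 51, 51]
side -0.05 before 10..34 [40, 73, 95, 89, 139, 181, 190, 168, 112, 115, 119, 119, 121] now 86..122 [42, 53, 93, 98, 96, 105, 121, 117, 142, 148, 149, 144, 143, 143, 145, 146, 149, 149, 149]
```

```bash
python3 -c "
from workcell import bot;print(bot.finish_job())"
```

```text
the job is handed in; nothing more can be done
None
```

The job is handed in at about 22 s: I latched the stop, laid the mount flat in the drawer, pushed the drawer shut to its hard stop, then turned the button clockwise so it sprang back up; the jar and dish did not move (the judge's verdict was not shown).

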